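# Make up two bench kits

### The job

Make up the two kits from the stock standing between the two kit trays. Into the tray with the long slot go the specimen cup in the big round pocket, the smallest bottle in the small round pocket and the marker in the slot; into the other tray go the largest bottle in the square pocket and the middle-sized bottle in the round pocket. Everything must sit down on the floor of its pocket, near its middle, the cup and bottles kept upright all the while; leave the timer and the tape roll where they are.

Things in the scene. Friction and masses are not known exactly. Their poses are not given: they have to be found in the camera images.
- cup_center (a point): Specimen cup, white, with a broad white screw lid (fixed on); 64 mm high, body 58 mm across, lid 65 mm across from 50 to 64 mm above its underside: grasp the lid rim. This point is on its axis, 32 mm above its underside; z is up along the axis. It stands on the bench among the stock between the two trays, at one of four spots that change.
- large_bottle_center (a point): Largest bottle: brown, black cap; 116 mm high, body 56 mm across up to 78 mm, cap 31 mm across from 92 to 115 mm above its underside: grasp the cap. This point is on its axis, 58 mm above its underside; z is up along the axis. It stands on the bench among the stock between the two trays, at one of four spots that change.
- medium_bottle_center (a point): Middle-sized bottle: white, blue cap; 98 mm high, body 48 mm across up to 67 mm, cap 27 mm across from 79 to 98 mm above its underside: grasp the cap. This point is on its axis, 49 mm above its underside; z is up along the axis. It stands on the bench among the stock between the two trays, at one of four spots that change.
- small_bottle_center (a point): Smallest bottle: white, red cap; 72 mm high, body 33 mm across up to 49 mm, cap 19 mm across from 58 to 72 mm above its underside: grasp the cap. This point is on its axis, 36 mm above its underside; z is up along the axis. It stands on the bench among the stock between the two trays, at one of four spots that change.
- marker_center (a point): Black and white marker pen lying on the bench in the middle of the stock, 133 mm long, 12 mm wide where the fingers close on it, 16 mm high. This point is at its middle, 8 mm above its underside; y runs along the pen, z is up, x is the way to close the fingers.
- tray_slot: Kit tray with three pockets, one a long slot: a grey slab with dark pockets, 146 (x) x 168 (y) x 12 mm high, fixed to the bench to the robot's left or right. Origin: centre of its underside. Pockets are 7 mm deep (floors 5 mm above the bench). Pocket centres (x, y): big round pocket, 80 mm across, at (27, -38) mm; small round pocket, 52 mm across, at (27, 46) mm; slot, 36 mm (x) by 156 mm (y), at (-49, 0) mm. Yaw varies by up to 0.3 rad.
- tray_pair: Kit tray with two pockets, one square and one round: a grey slab with dark pockets, 106 (x) x 168 (y) x 12 mm high, fixed to the bench on the other side from the tray with the slot. Origin: centre of its underside. Pockets are 7 mm deep (floors 5 mm above the bench). Pocket centres (x, y): square pocket, 76 x 76 mm, at (0, -40) mm; round pocket, 66 mm across, at (0, 45) mm. Yaw varies by up to 0.3 rad.
- timer: Flat white lab timer, 64 x 64 x 18 mm, loose, behind the stock; belongs to no kit. Origin: centre of its underside.
- tape: Roll of brown tape, 94 mm across, 48 mm high, loose, behind the stock; belongs to no kit. Origin: centre of its underside.
Not all that is in view belongs to the job. What is shaped like the tray_slot but orange is not meant.

How it is judged (in metres and radians):
At the end, for the whole second after the job is handed in: Each of the five things rests on the floor of its own pocket (height within 4 mm), centred within 13 mm in the tray's x and y; cup and bottles are upright within 0.08 rad; the marker lies flat (within 0.05 rad) and along the slot (within 0.25 rad) (x of cup_center in the frame of tray_slot between 0.014 and 0.04 m and y of cup_center in the frame of tray_slot between -0.051 and -0.025 m and z of cup_center in the frame of tray_slot between 0.033 and 0.041 m and angle between each of cup_center, small_bottle_center, large_bottle_center, medium_bottle_center's own z axis and vertical below 0.08 rad and x of small_bottle_center in the frame of tray_slot between 0.014 and 0.04 m and y of small_bottle_center in the frame of tray_slot between 0.033 and 0.059 m and z of small_bottle_center in the frame of tray_slot between 0.037 and 0.045 m and x of marker_center in the frame of tray_slot between -0.062 and -0.036 m and y of marker_center in the frame of tray_slot between -0.013 and 0.013 m and z of marker_center in the frame of tray_slot between 0.009 and 0.017 m and angle between marker_center's own y axis and vertical above 1.52 rad and x of large_bottle_center in the frame of tray_pair between -0.013 and 0.013 m and y of large_bottle_center in the frame of tray_pair between -0.053 and -0.027 m and z of large_bottle_center in the frame of tray_pair between 0.059 and 0.067 m and x of medium_bottle_center in the frame of tray_pair between -0.013 and 0.013 m and y of medium_bottle_center in the frame of tray_pair between 0.032 and 0.058 m and z of medium_bottle_center in the frame of tray_pair between 0.05 and 0.058 m and angle between the y axis of marker_center and the y axis of tray_slot, either way round below 0.25 rad); the robot touches nothing.
It fails at once if a cup or bottle is tipped by more than 0.6 rad (angle between any of cup_center, large_bottle_center, medium_bottle_center, small_bottle_center's own z axis and vertical above 0.6 rad).
It fails at once if the timer or the tape roll is moved by more than 20 mm (distance of any of timer, tape from where it was at the start of the episode above 0.02 m).
It also fails if it takes over 115 s, if anything falls off the work surface, if the arm or the gripper's body presses on something with over 40 N, if the wrist force passes 120 N, or if a joint passes its speed limit or range.

### The arm

A 6-joint arm with a two-finger parallel gripper is mounted at the origin on a cart in front of the work surface, level with it; the furniture and walls round the work are solid. World frame = base frame: x ahead of the robot, y to its left, z up, the work surface at z = 0. Lengths are in mm, angles in degrees, forces in N, time in s.
With the tool pointing down it reaches from about 350 to 975 mm from the base axis. Payload 4.9 kg.
Tool frame: the origin (TCP) lies midway between the tips of the shut fingers; the grasp point (between the pads) lies tcp_to_grasp behind it (tcp_to_grasp is the distance from the TCP to the grasp point, in mm); z points along the fingers, y is the direction in which the jaws open and shut (so a half turn about z gives the same grasp; the last joint's range is limited). The gripper opens to 85 mm and grips with 20 to 120 N. Pads are 22 mm wide; open, the fingers measure 114 mm over their backs; the gripper's body (76 mm by 85 mm) begins 54 mm behind the grasp point. The pads swing forward as they close: fully open they stand 13 mm farther back than shut.
Start: joints at [68.812, 3.019, 92.412, -0, 84.569, -6.818], TCP at [155.102, 605.429, 231.304] pointing down, gripper open.
Joint ranges: [-172.51, 172.51], [-57.92, 126.97], [3.15, 148.05], [-58.71, 238.71], [5.1, 150.11], [-179.66, 179.66]. Speed limits (degrees/s): [147.25, 147.25, 180, 180, 180, 180].

### API

Orientations are given as a 3x3 rotation matrix whose columns are the frame's x, y, z axes.
In Python, from rig import movep, servo_line, goto_joints, move_gripper, hold, solve_ik, observe, read_camera, MotionError, hand_in, search_frame, tcp_to_grasp gives the robot as it stands. Calls block until the motion is done:
- movep(position, orientation): joint-space move of the TCP to a pose.
- servo_line(position, velocity=150, orientation=None, force_limit=None): straight line of the TCP; orientation=None keeps the orientation; velocity is the mean speed in mm/s. With force_limit (N) it stops when the force on the tool has changed by that much, and returns True; else False.
- goto_joints(angles): joint-space move.
- move_gripper(opening, newtons=None): finger opening in mm; newtons is the grip in N (None keeps the last); returns when the fingers have stopped.
- hold(seconds).
- solve_ik(position, orientation): joint angles nearest the present ones, or None.
- observe(): the state.
- read_camera(name): name is "scene" or "top" or "wrist"; returns a dict with "pixels" (480x640x3 uint8, blue, green, red), "fx", "fy", "cx", "cy" (pixels), "R" (3x3) and "t" (3): a world point X has camera coordinates R X + t. Camera axes: x right, y down, z forward; pixel columns grow to the right and rows downward; lengths in mm; the calibration is good to about 2 mm. The wrist camera is an equidistant fisheye: a pixel r from the principal point sees the ray r / f radians off the axis. A picture is of the moment at which its call begins. There is no depth.
A pose or a line that the arm cannot do raises MotionError and nothing moves.
- hand_in(): hands the job in, once; it reports no verdict.
Trained networks look in a picture, given as the dict that the camera call returned (one of the last four; its "shot" number tells which), for a name from the list of things; names that differ only in an ending like _2 or _b are one class to them, and where a whole thing is asked for, a point or a joint stands for the part that bears it (a point fixed in the world has none). Each returns a list of dicts, best first, with "conf" (0 to 1); they miss things now and then, are a little off and sometimes report something else, mostly with a low value. They report only what shows in the picture. A call takes as long as a camera call. They do not tell look-alikes from the thing itself.
- search_frame(picture, target): "point" ([column, row] in pixels, amid what is visible of it).
The state is a dict: "clock": time; "joints": joint angles; "qd": joint speeds; "joint_efforts": joint torques, N m; "eef_pos": TCP position; "ee_rot": TCP orientation; "ft_force": force on the tool from outside, world axes, zero at the start; "torque": the same for the moment, N m; "width": finger opening in mm.
Only numpy, scipy, OpenCV 4.12 (cv2) and the standard library are available. Lean on these libraries where they do the work, as an engineer would, in place of code of your own. Each camera call takes 0.05 s, during which the arm holds its last target.

## Working session

There is one attempt and no reset: what is moved stays moved. The work goes in short steps, each a Python script; the robot and the scene stay as the last script left them, time stands still between calls to the robot, and variables do not carry over. Pictures are saved under pics/ and viewed, and the job is handed in when it is done.

```bash
ls; mkdir -p pics; cat > a.py <<'E'
from rig import *
import cv2, numpy as np
print(tcp_to_grasp)
o=observe(); print(o['clock'],o['eef_pos'],o['ee_rot'],o['width'])
for n in ("top","scene"):
    p=read_camera(n); cv2.imwrite(f'pics/{n}0.png',p['pixels'])
    print(n,p['fx'],p['fy'],p['cx'],p['cy'],np.array(p['R']).tolist(),p['t'])
    for t in "cup_center large_bottle_center medium_bottle_center small_bottle_center marker_center tray_slot tray_pair timer tape".split():
        print(t,[(np.round(d['point'],1).tolist(),round(d['conf'],2)) for d in search_frame(p,t)][:4])
print(observe()['clock'])
E
python3 a.py
```

```text
pics
18.700000000000003
0.0 [154.89854298 604.8546431  230.0401444 ] [[-9.68703373e-01  2.48220109e-01 -7.42854797e-04]
 [ 2.48221114e-01  9.68701396e-01 -1.97095230e-03]
 [ 2.30374484e-04 -2.09366038e-03 -9.99997782e-01]] 85.35712721897784
top 509.0044286527347 509.0044286527347 322.2034409639152 232.77449002083216 [[0.06763119631030162, -0.9977029913766248, -0.003842171751965607], [-0.9377050866240135, -0.062247806100988116, -0.34181044623455453], [0.3407861379297711, 0.026719873385702184, -0.9397610635481569]] [ 154.05372815  597.82747108 1614.69406459]
cup_center [([352.0, 224.1], 0.81), ([369.7, 251.2], 0.56), ([408.1, 281.0], 0.17)]
large_bottle_center [([351.2, 274.9], 0.79)]
medium_bottle_center [([410.6, 222.6], 0.76), ([368.2, 250.9], 0.55)]
small_bottle_center [([407.2, 282.4], 0.49)]
marker_center [([369.5, 250.0], 0.5), ([395.4, 201.0], 0.19)]
tray_slot [([289.3, 260.0], 0.88)]
tray_pair [([462.7, 278.3], 0.84)]
timer [([398.1, 199.9], 0.62)]
tape [([290.6, 259.6], 0.7), ([365.1, 185.8], 0.64)]
scene 593.7845919188393 593.7845919188393 318.5832892235634 230.84736389524133 [[0.6161714823914484, -0.7875698275578652, 0.008152975407753628], [-0.3257354911169581, -0.2642433141663822, -0.9077840386045356], [0.7170976879856183, 0.5566949233097432, -0.41935863917038807]] [-211.59849922  302.47520671 1211.97407014]
cup_center [([359.5, 243.7], 0.72)]
large_bottle_center [([316.5, 263.7], 0.95)]
medium_bottle_center [([424.1, 260.7], 0.67)]
small_bottle_center [([379.3, 295.5], 0.88)]
marker_center [([362.2, 271.8], 0.79)]
tray_slot [([276.5, 246.0], 0.97), ([147.6, 224.0], 0.78)]
tray_pair [([460.3, 329.3], 0.91)]
timer [([433.2, 252.3], 0.51)]
tape [([393.7, 235.0], 0.98)]
1.0
```

View pics/top0.png

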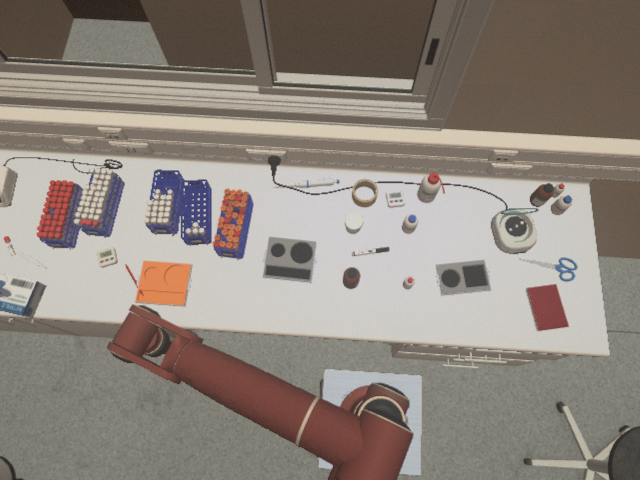

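View pics/scene0.png

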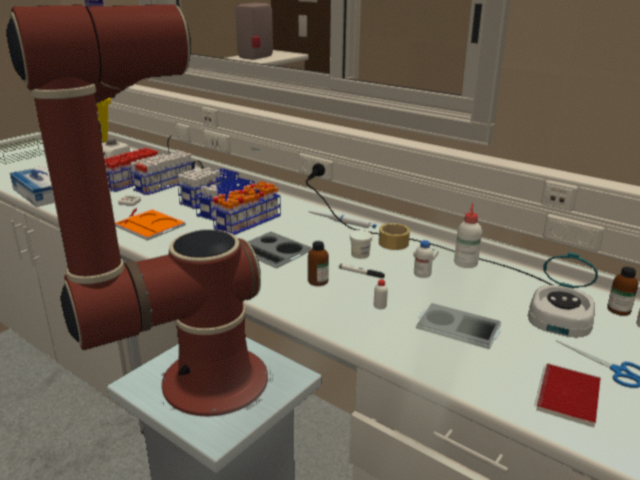

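```bash
python3 -c "
import cv2
p=cv2.imread('pics/top0.png')
cv2.imwrite('pics/c0.png',cv2.resize(p[160:340,230:530][:, :],None,fx=2.66,fy=2.66,interpolation=cv2.INTER_CUBIC))"
```

```text
(no output)
```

View pics/c0.png

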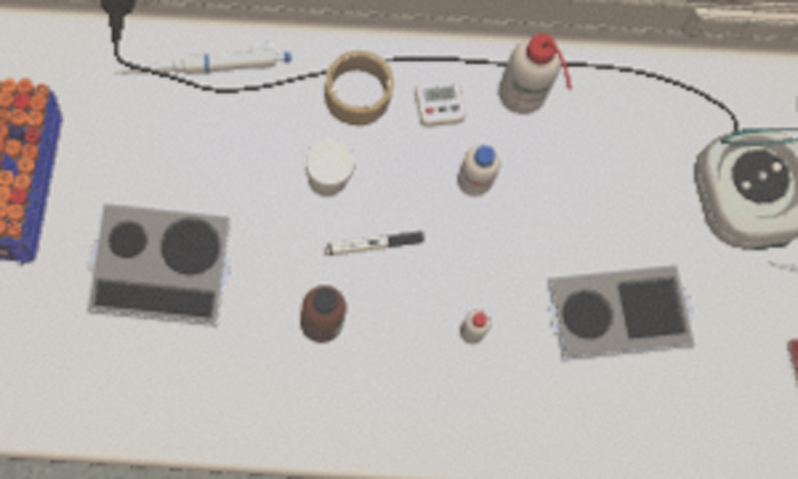

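The slot tray is the grey one at (289,260), because the slot-shaped one at (163,283) is orange. tray_pair is at (463,278). Cup (354,221), large (351,277), medium (411,222), small (409,283) and marker (370,251) are all clear. The squeeze bottle at (432,185) and the bottles at far right aren't stock. Next I'll measure with ortho-rectified crops.

```bash
cat > h.py <<'E'
from rig import *
import cv2, numpy as np
def bp(p,uv,z):
    R=np.array(p['R']);t=np.array(p['t']);C=-R.T@t
    d=R.T@np.array([(uv[0]-p['cx'])/p['fx'],(uv[1]-p['cy'])/p['fy'],1.]); return C+d*(z-C[2])/d[2]
def proj(p,X):
    c=np.array(p['R'])@np.array(X)+np.array(p['t']);return np.array([p['fx']*c[0]/c[2]+p['cx'],p['fy']*c[1]/c[2]+p['cy']])
def ortho(p,x0,x1,y0,y1,z,s=1.): # rows: x decreasing, cols: y decreasing
    src=np.float32([[0,0],[(y1-y0)*s,0],[0,(x1-x0)*s],[(y1-y0)*s,(x1-x0)*s]])
    W=[(x1,y1,z),(x1,y0,z),(x0,y1,z),(x0,y0,z)]
    H=cv2.getPerspectiveTransform(src,np.float32([proj(p,w) for w in W]))
    return cv2.warpPerspective(p['pixels'],H,(int((y1-y0)*s),int((x1-x0)*s)),flags=cv2.INTER_CUBIC|cv2.WARP_INVERSE_MAP)
E
cat > b.py <<'E'
from h import *
p=read_camera('top'); q=read_camera('scene')
for n,uv,z in [('slot',(289,260),12),('pair',(463,278),12),('cup',(354,221),64),('large',(351,273),116),('med',(411,218),98),('small',(410,280),72),('marker',(370,251),12),('tape',(365,187),48),('timer',(397,200),18)]:
    X=bp(p,uv,z); print(n,X.round(0), proj(q,X).round(0))
np.save('top.npy',p,allow_pickle=True)
a=ortho(p,300,800,-500,300,12); cv2.imwrite('pics/ortho12.png',a)
a=ortho(p,300,800,-500,300,90); cv2.imwrite('pics/ortho90.png',a)
E
python3 b.py
```

```text
slot [511. 306.  12.] [272. 246.]
pair [ 486. -301.   12.] [458. 322.]
cup [652.  87.  64.] [361. 234.]
large [449.  90. 116.] [317. 241.]
med [ 663. -106.   98.] [424. 240.]
small [ 451. -109.   72.] [381. 280.]
marker [563.  23.  12.] [361. 268.]
tape [793.  53.  48.] [397. 226.]
timer [763. -67.  18.] [427. 250.]
```

```bash
cat > c.py <<'E'
from h import *
p=np.load('top.npy',allow_pickle=True).item()
vis=[]
def px2w(c,x1,y1,s): return np.array([x1-(c[1]+.5)/s, y1-(c[0]+.5)/s])
s=2.
# trays: dark pockets on z=5..12
for n,cx,cy in [('slot',511,306),('pair',486,-301)]:
    x1,y1=cx+120,cy+130
    a=ortho(p,cx-120,x1,cy-130,y1,12,s)
    g=cv2.GaussianBlur(cv2.cvtColor(a,cv2.COLOR_BGR2GRAY),(5,5),0)
    m=(g<150).astype(np.uint8)
    print(n,'levels',np.percentile(g,[2,10,30,60,90]))
    cs,_=cv2.findContours(m,cv2.RETR_EXTERNAL,cv2.CHAIN_APPROX_NONE)
    c=max(cs,key=cv2.contourArea); r=cv2.minAreaRect(c)
    print(n,px2w(r[0],x1,y1,s).round(1),np.array(r[1])/s,r[2])
    cv2.drawContours(a,[cv2.boxPoints(r).astype(int)],-1,(0,0,255),1)
    d=(g<75).astype(np.uint8)
    cs,_=cv2.findContours(d,cv2.RETR_EXTERNAL,cv2.CHAIN_APPROX_NONE)
    for c in cs:
        if cv2.contourArea(c)>2000:
            r=cv2.minAreaRect(c);print('  pocket',px2w(r[0],x1,y1,s).round(1),(np.array(r[1])/s).round(1),round(r[2],1))
            cv2.drawContours(a,[c],-1,(0,255,0),1)
    vis.append(cv2.resize(a,(400,370)))
for n,cx,cy,z in [('cup',652,87,64),('large',449,90,115),('med',663,-106,98),('small',451,-109,72),('marker',563,23,12)]:
    w=80 if n=='marker' else 50
    x1,y1=cx+w,cy+w; s=4.
    a=ortho(p,cx-w,x1,cy-w,y1,z,s); h=cv2.cvtColor(a,cv2.COLOR_BGR2HSV).astype(int); b=a.astype(int)
    if n=='cup': m=b.min(2)>205
    if n=='large': m=(b.max(2)<75)&((b[...,2]-b[...,0])<12)
    if n=='med': m=(b[...,0]-b[...,2]>45)
    if n=='small': m=(b[...,2]-b[...,0]>60)
    if n=='marker': m=b.max(2)<95
    cs,_=cv2.findContours(m.astype(np.uint8),cv2.RETR_EXTERNAL,cv2.CHAIN_APPROX_NONE)
    c=max(cs,key=cv2.contourArea); r=cv2.minAreaRect(c); M=cv2.moments(c)
    print(n,'rect',px2w(r[0],x1,y1,s).round(1),(np.array(r[1])/s).round(1),round(r[2],1),'mom',px2w((M['m10']/M['m00'],M['m01']/M['m00']),x1,y1,s).round(1))
    cv2.drawContours(a,[c],-1,(0,255,0),1); vis.append(cv2.resize(a,(400,400)))
vis=[cv2.resize(v,(260,260)) for v in vis]+[np.zeros((260,260,3),np.uint8)]*2
cv2.imwrite('pics/fit.png',cv2.resize(np.vstack([np.hstack(vis[:3]),np.hstack(vis[3:6]),np.hstack(vis[6:9])]),(600,600)))
E
python3 c.py
```

```text
slot levels [ 69.  72. 139. 203. 206.]
slot [514.3 304.4] [167.34527588 148.57455444] 2.4319498538970947
  pocket [466.9 307.1] [148.4  29.7] 2.5
  pocket [544.6 349.8] [43.5 44.3] 62.2
  pocket [540.7 265.9] [69.9 71.9] 85.9
pair levels [ 71.  74. 164. 204. 206.]
pair [ 488.9 -299.9] [107.32264709 171.11976624] 80.1435317993164
  pocket [ 482.5 -255.9] [56.7 55.9] 24.6
  pocket [ 497.  -340.4] [69.4 69.8] 80.7
cup rect [645.5  91.7] [41.2 34.3] 79.6 mom [644.3  90.8]
large rect [438.1  90.4] [14.3  5. ] 14.3 mom [438.   90.2]
med rect [ 663.8 -109.7] [21.9 24.1] 12.5 mom [ 663.9 -109.7]
small rect [ 452.1 -108.9] [16.1 15.9] 42.5 mom [ 452.1 -109.1]
marker rect [570.6 -18.2] [12.7 45.2] 77.9 mom [570.7 -18.5]
```

View pics/fit.png

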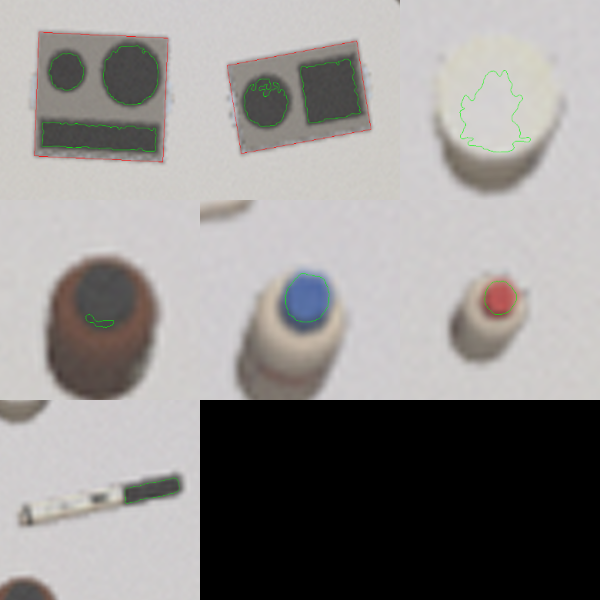

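Measurements agree with the known sizes: tray sides, pocket centres, cap diameters and 133 mm marker. I'm starting with the largest bottle.

```bash
cat >> h.py <<'E'
from math import sin,cos,radians
def Rd(yaw=0): # jaw(y) axis at world y rotated by yaw deg, tool down
    c,s=cos(radians(yaw)),sin(radians(yaw))
    return np.array([[-c,-s,0],[-s,c,0],[0,0,-1.]])
SLOT=(514.8,304.7,-2.45); PAIR=(489.3,-300.1,9.6)
def tp(T,x,y):
    c,s=cos(radians(T[2])),sin(radians(T[2])); return T[0]+c*x-s*y,T[1]+s*x+c*y
def st(m=''):
    o=observe();print(m,'t',round(o['clock'],2),o['eef_pos'].round(1) if hasattr(o['eef_pos'],'round') else o['eef_pos'],'w',round(o['width'],1),'F',np.round(o['ft_force'],1))
def pick(x,y,z,opn,N,yaw,up=225,first=False):
    R=Rd(yaw)
    (movep if first else (lambda a,b:servo_line(a,300,b)))([x,y,up],R); st('above')
    move_gripper(opn); 
    print('hit',servo_line([x,y,z],150,R,force_limit=15)); st('down')
    move_gripper(5,N) ; st('grip')
    servo_line([x,y,up],150,R); st('up')
def place(x,y,z,opn,yaw,up=225,slow=20):
    R=Rd(yaw)
    servo_line([x,y,up],250,R); servo_line([x,y,z+slow],200,R)
    print('hit',servo_line([x,y,z-2],30,R,force_limit=6)); st('placed')
    move_gripper(opn); st('open')
    servo_line([x,y,up],200,R); st('away')
E
cat > d.py <<'E'
from h import *
pick(453.5,87.3,88,65,60,0,first=True,up=235)
p=read_camera('top'); cv2.imwrite('pics/t1.png',p['pixels'])
p=read_camera('wrist'); cv2.imwrite('pics/w1.png',p['pixels'])
E
python3 d.py
```

```text
above t 3.24 [453.5  87.8 235.1] w 85.2 F [ 0.4  0.  -0.1]
hit False
down t 4.72 [454.3  87.3  89.1] w 64.8 F [0.5 0.5 1.3]
grip t 5.13 [456.   87.5  91.9] w 29.7 F [-3.1  0.7 11.4]
up t 6.27 [452.8  87.3 233.5] w 29.5 F [-0.3 -0.3 -2.1]
```

View pics/w1.png

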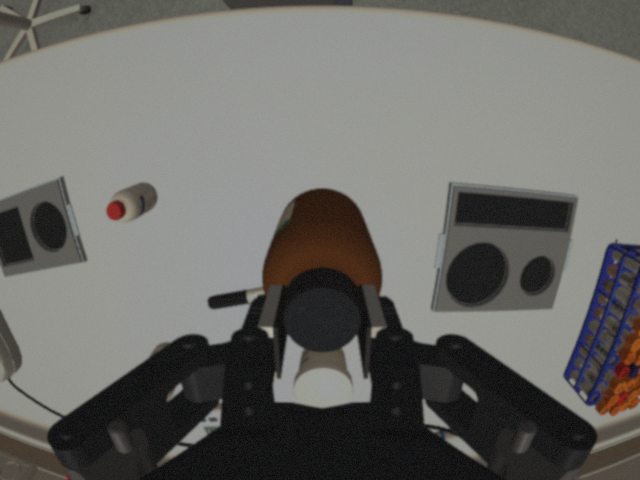

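The wrist view shows the cap held at (322,310), centred between the pads. I'll place it in the square pocket.

```bash
cat > e.py <<'E'
from h import *
x,y=tp(PAIR,0,-40); print(x,y)
place(x,y,95,62,9.6,up=235)
p=read_camera('top'); cv2.imwrite('pics/t2.png',p['pixels'])
a=ortho(p,400,560,-400,-200,12,3.);cv2.imwrite('pics/t2c.png',a)
p=read_camera('wrist'); cv2.imwrite('pics/w2.png',p['pixels'])
E
python3 e.py
```

```text
495.9707498686441 -339.53984148282024
hit True
placed t 9.57 [ 495.7 -339.6   97. ] w 29.6 F [-0.3  0.2  3.7]
open t 9.99 [ 495.  -338.7   95.6] w 62.2 F [ 0.5 -0.  -0.5]
away t 10.83 [ 495.3 -339.   233.3] w 61.9 F [-0.9  0.4 -1.3]
```

View pics/w2.png

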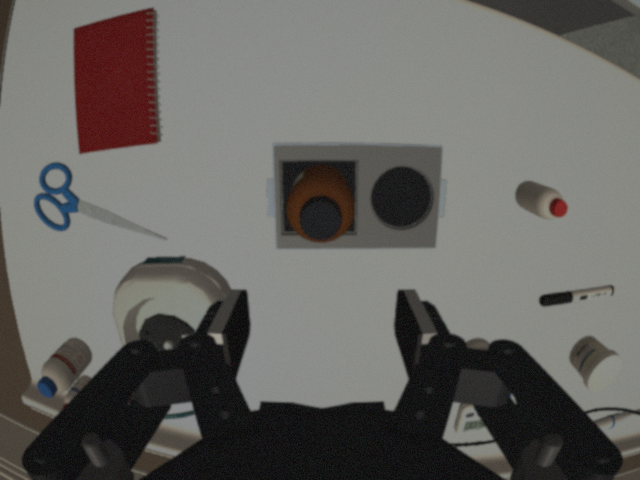

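View pics/t2c.png

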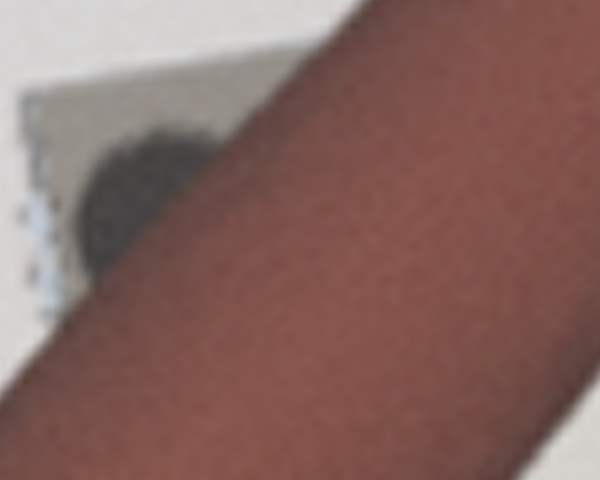

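The large bottle sits in the square pocket at (320,200), and the contact height rose 5 mm as expected. The medium bottle goes next.

```bash
cat > f.py <<'E'
from h import *
pick(663.8,-109.5,79,58,60,0)
x,y=tp(PAIR,0,45); print(x,y)
place(x,y,86,50,9.6)
p=read_camera('wrist'); cv2.imwrite('pics/w3.png',p['pixels'])
E
python3 f.py
```

```text
above t 12.03 [ 663.2 -110.3  224.6] w 62.0 F [ 0.5 -0.4 -0.6]
hit False
down t 13.38 [ 664.8 -109.8   80.5] w 58.1 F [-0.8  0.5 -0.2]
grip t 13.78 [ 664.7 -110.    80.5] w 24.6 F [-0.6 -0.6  5. ]
up t 14.9 [ 663.  -109.2  223.1] w 24.7 F [ 0.1 -0.4 -1.4]
481.7954063977754 -255.7301783318273
hit True
placed t 17.38 [ 481.4 -255.7   85.4] w 24.8 F [-0.6 -0.3  3.8]
open t 17.74 [ 480.4 -254.8   84. ] w 49.8 F [-0.9  0.3  0.1]
away t 18.59 [ 481.1 -255.3  223.4] w 49.9 F [-0.2 -0.4 -0.3]
```

View pics/w3.png

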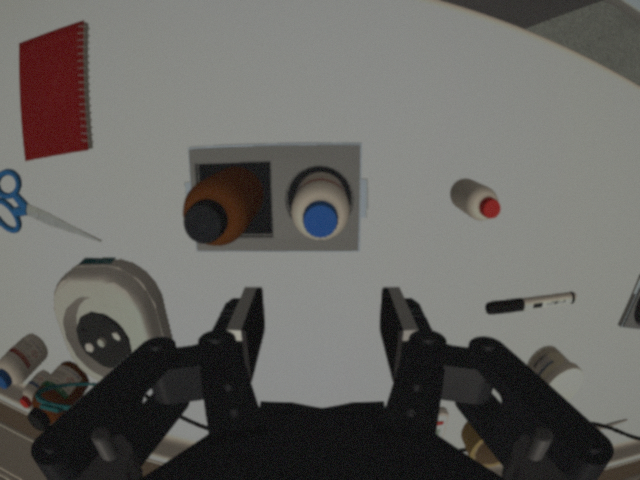

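The medium bottle sits in the round pocket at (320,205). Next come the small bottle and the marker.

```bash
cat > g.py <<'E'
from h import *
pick(452,-109,58,46,50,0)
x,y=tp(SLOT,27,46); print(x,y)
place(x,y,65,36,-2.4)
p=read_camera('wrist'); cv2.imwrite('pics/w4.png',p['pixels'])
servo_line([562.6,21.8,225],300,Rd(-78)); st()
p=read_camera('wrist'); cv2.imwrite('pics/w5.png',p['pixels'])
print(solve_ik([466,307,30],Rd(-92.4)),observe()['joints'])
E
python3 g.py
```

```text
above t 19.29 [ 451.7 -109.   224. ] w 50.3 F [ 0.5 -0.6  0.3]
hit False
down t 20.77 [ 452.8 -109.3   59. ] w 46.2 F [-0.5 -0.   0.6]
grip t 21.15 [ 452.8 -109.4   59.1] w 16.1 F [0.2 0.  4. ]
up t 22.42 [ 451.3 -108.7  223.6] w 16.1 F [-0.5 -0.2 -1. ]
543.7417061630481 349.50376819388947
hit True
placed t 25.94 [543.3 349.3  64.1] w 15.8 F [-0.9 -1.   4.1]
open t 26.27 [542.2 348.8  62.7] w 35.9 F [0.1 0.6 0.2]
away t 27.23 [542.9 349.1 223.1] w 35.8 F [-1.1 -0.4  0.2]
 t 28.74 [562.5  22.6 224.8] w 36.0 F [ 0.3 -0.3  0.5]
[ 2.57357944e+01  6.21656612e+00  1.09672079e+02 -2.54444375e-14
  6.41113548e+01  2.81357944e+01] [-5.26846711e+00 -5.19909293e+00  1.01135472e+02  1.45975200e-02
  8.40768863e+01 -1.73645490e+01]
```

View pics/w4.png

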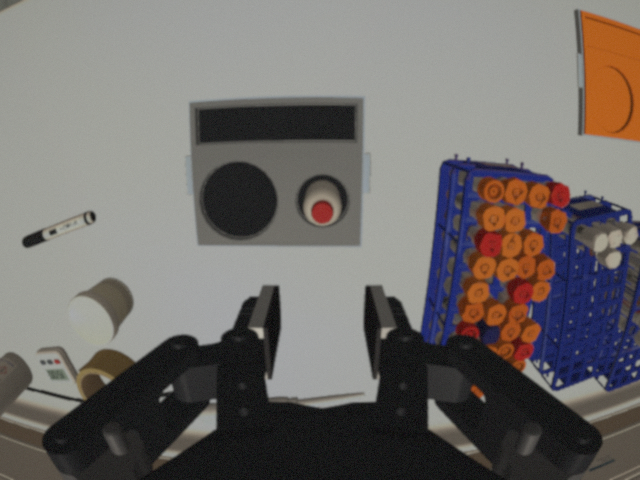

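View pics/w5.png

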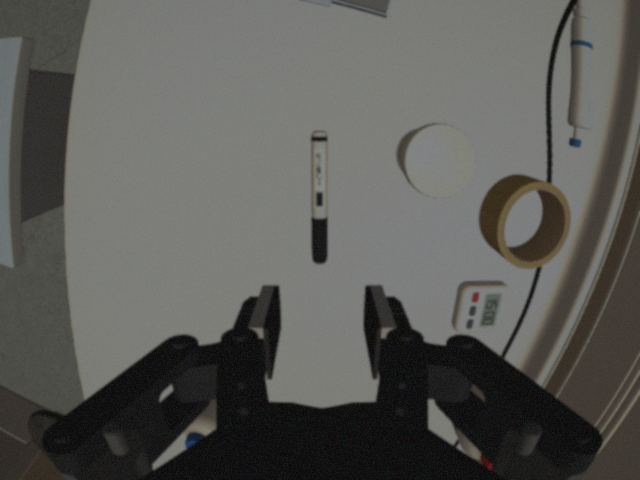

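The small bottle is in its pocket at (322,205). The marker is centred between the fingers at (319,196) and lies along the pads, so I'll pick it.

```bash
cat > i.py <<'E'
from h import *
pick(562.6,21.8,4,36,50,-78,up=150)
p=read_camera('wrist'); cv2.imwrite('pics/w6.png',p['pixels'])
E
python3 i.py
```

```text
above t 29.19 [561.8  22.5 149.2] w 36.2 F [0.  0.5 1.8]
hit False
down t 30.53 [563.6  21.7   5.2] w 35.6 F [0.4 0.  0. ]
grip t 30.88 [563.8  21.7   5.4] w 10.2 F [-0.4  0.1  5.2]
up t 32.0 [561.7  21.9 148.5] w 10.3 F [-0.5  0.  -0.8]
```

View pics/w6.png

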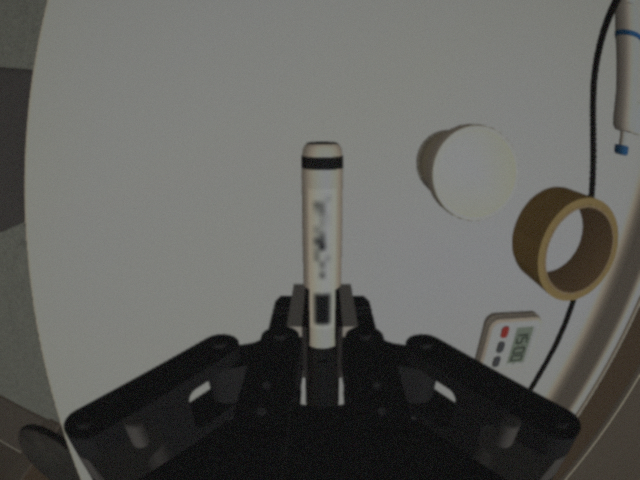

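```bash
cat > j.py <<'E'
from h import *
p=read_camera('wrist')
def fp(X):
    c=np.array(p['R'])@np.array(X)+np.array(p['t']);th=np.arctan2(np.hypot(c[0],c[1]),c[2]);ph=np.arctan2(c[1],c[0])
    return (p['cx']+p['fx']*th*np.cos(ph),p['cy']+p['fy']*th*np.sin(ph))
o=observe();e=np.array(o['eef_pos']);ax=np.array(o['ee_rot'])[:,0]
for d in (-66.5,-22,0,22,66.5):
    X=e+ax*d+np.array([0,0,2.6]);print(d,X.round(),np.round(fp(X)))
E
python3 j.py
```

```text
-66.5 [575. -43. 151.] [321. 417.]
-22 [566.   0. 151.] [321. 349.]
0 [562.  22. 151.] [321. 307.]
22 [557.  43. 151.] [321. 259.]
66.5 [548.  87. 151.] [321. 148.]
```

The marker's far end and colour boundary project to rows 148 and 349, against 142 and 350 seen, so it is gripped at its middle to within about 3 mm. Placing it now.

```bash
cat > k.py <<'E'
from h import *
x,y=tp(SLOT,-49,0); print(x,y)
R=Rd(-90-2.45)
servo_line([x,y,150],250,R); servo_line([x,y,25],150,R)
print(servo_line([x,y,11.5],30,R,force_limit=6)); st()
move_gripper(22); st('open')
servo_line([x,y,150],150,R); servo_line([x+100,y-200,225],300,Rd(0)); 
p=read_camera('wrist'); cv2.imwrite('pics/w7.png',p['pixels'])
st()
E
python3 k.py
```

```text
465.84479059306165 306.7946293043918
False
 t 35.03 [465.7 306.7  11.3] w 10.3 F [-0.4  1.1 -0.2]
open t 35.31 [465.5 306.8  11.5] w 21.7 F [-1.6  0.6  0.9]
 t 38.2 [565.5 107.1 224.6] w 22.0 F [ 0.2 -0.8  0.1]
```

View pics/w7.png

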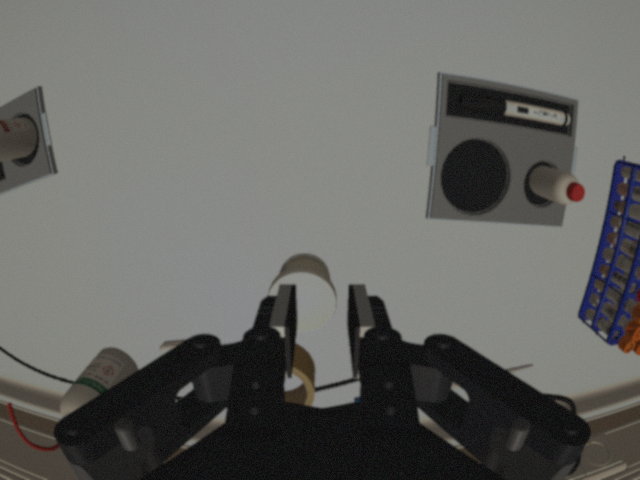

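The marker lies in the slot at (510,107). Next I'll check the cup position from above before descending, since there's only about 10 mm of jaw clearance per side.

```bash
cat > l.py <<'E'
from h import *
servo_line([654,88.3,200],200,Rd(0)); move_gripper(85)
p=read_camera('wrist'); cv2.imwrite('pics/w8.png',p['pixels'])
def fp(X):
    c=np.array(p['R'])@np.array(X)+np.array(p['t']);th=np.arctan2(np.hypot(c[0],c[1]),c[2]);ph=np.arctan2(c[1],c[0])
    return (p['cx']+p['fx']*th*np.cos(ph),p['cy']+p['fy']*th*np.sin(ph))
im=p['pixels'].copy()
pts=np.array([fp((654+32.5*np.cos(a),88.3+32.5*np.sin(a),64)) for a in np.linspace(0,6.28,60)]).round().astype(np.int32)
cv2.polylines(im,[pts],True,(0,0,255),1)
c=np.mean(pts,0).astype(int);print(c)
cv2.imwrite('pics/w8c.png',cv2.resize(im[max(0,c[1]-90):c[1]+90,c[0]-120:c[0]+120],None,fx=3,fy=3));st()
E
python3 l.py
```

```text
[320 219]
 t 39.5 [654.   88.3 200. ] w 85.1 F [-0.2 -0.7 -0.3]
```

View pics/w8c.png

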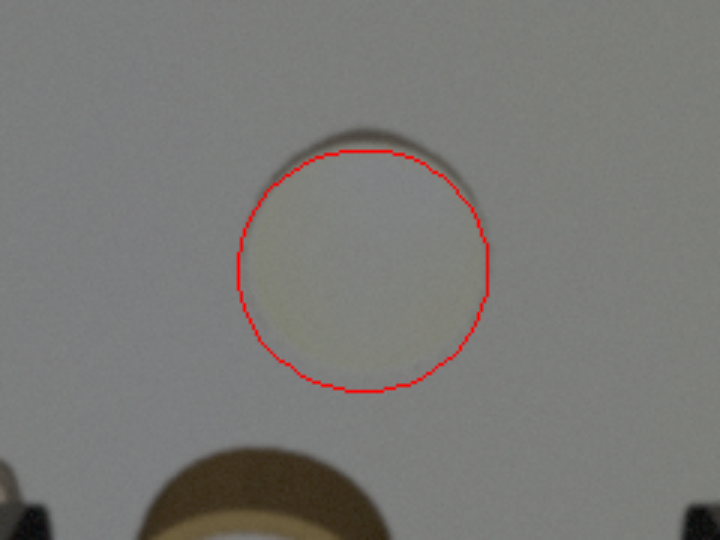

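The predicted lid circle (320,219) agrees within about 3 mm, and y is centred. I'll shift x by -2.5 mm, then grasp and place.

```bash
cat > m.py <<'E'
from h import *
pick(651.5,88.3,38,85,50,0,up=200)
p=read_camera('wrist'); cv2.imwrite('pics/w9.png',p['pixels'])
E
python3 m.py
```

```text
above t 39.75 [651.3  88.3 199.9] w 85.0 F [0.  0.1 0.2]
hit False
down t 41.2 [652.6  88.3  39.4] w 85.0 F [-0.8 -0.4 -0.2]
grip t 41.53 [652.9  88.3  39.9] w 62.6 F [-0.4 -0.6  5.5]
up t 42.77 [650.7  88.3 198.2] w 62.9 F [-0.4  0.2 -0.7]
```

View pics/w9.png

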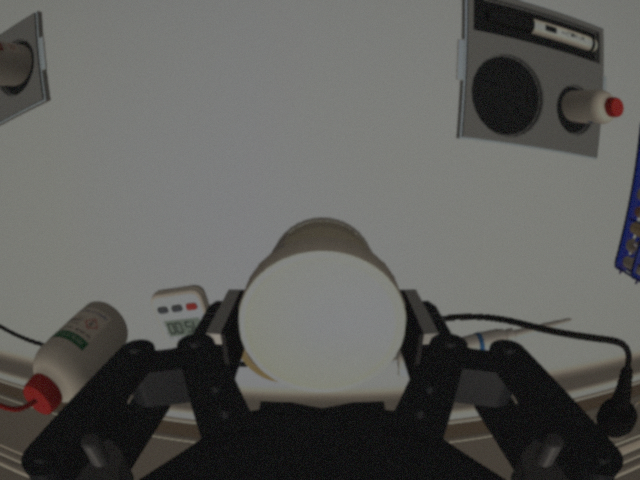

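The cup is held level between the pads at (322,318). I'll place it, retreat and inspect everything.

```bash
cat > n.py <<'E'
from h import *
x,y=tp(SLOT,27,-38); print(x,y)
place(x,y,45,80,-2.4,up=200)
p=read_camera('wrist'); cv2.imwrite('pics/w10.png',p['pixels'])
servo_line([540,0,300],300,Rd(0)); goto_joints([68.8,3,92.4,0,84.5,-6.8]); st()
p=read_camera('top'); np.save('top2.npy',p,allow_pickle=True)
def ov(im,T,items):
    for lx,ly,r,z in items:
        a=tp(T,lx,ly)
        q=np.array([proj(p,(a[0]+r*np.cos(t),a[1]+r*np.sin(t),z)) for t in np.linspace(0,6.28,40)])
        im=cv2.polylines(im,[((q-[260,190])*4).round().astype(np.int32)],True,(0,255,0),1) if T is SLOT else cv2.polylines(im,[((q-[420,220])*4).round().astype(np.int32)],True,(0,255,0),1)
    return im
A=cv2.resize(p['pixels'][190:300,260:360],None,fx=4,fy=4,interpolation=cv2.INTER_CUBIC)
B=cv2.resize(p['pixels'][220:330,420:510],None,fx=4,fy=4,interpolation=cv2.INTER_CUBIC)
A=ov(A,SLOT,[(27,-38,32.5,69),(27,46,9.5,77)]); B=ov(B,PAIR,[(0,-40,15.5,120),(0,45,13.5,103)])
cv2.imwrite('pics/fin.png',np.hstack([A,B]))
p=read_camera('scene'); cv2.imwrite('pics/s2.png',p['pixels'])
E
python3 n.py
```

```text
540.150913069805 265.5805520677095
hit True
placed t 45.27 [539.5 265.5  44.8] w 62.8 F [-0.9 -0.4  4.3]
open t 45.58 [538.5 265.1  43.5] w 80.0 F [0.3 0.1 0.7]
away t 46.52 [539.3 265.3 198.2] w 80.1 F [ 0.2  0.1 -0.5]
 t 50.22 [156.2 605.6 231.8] w 80.2 F [-0.3 -1.  -1. ]
```

View pics/fin.png

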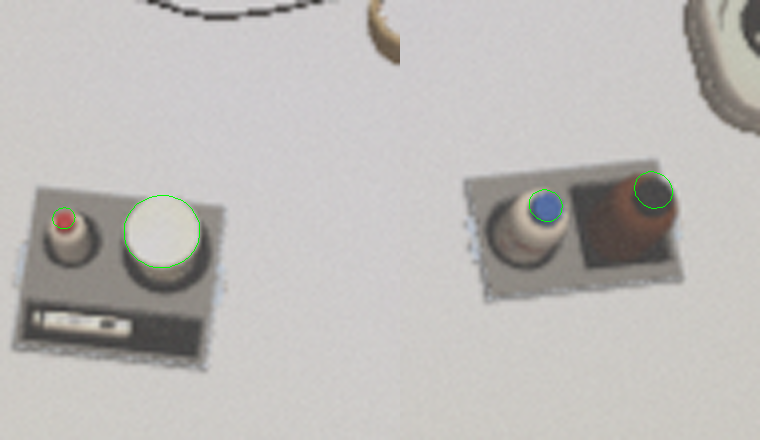

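View pics/w10.png

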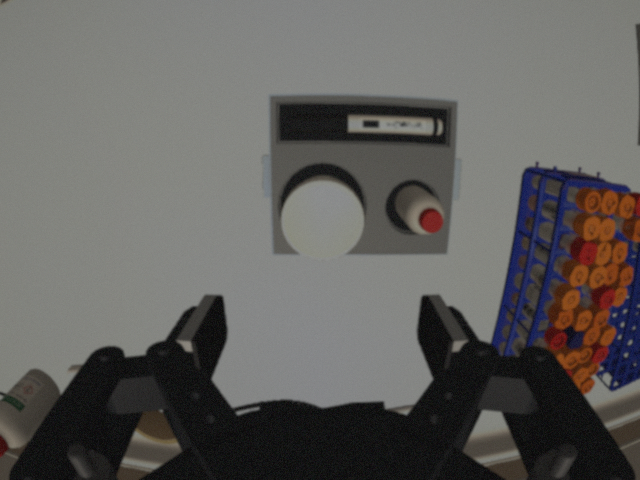

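View pics/s2.png

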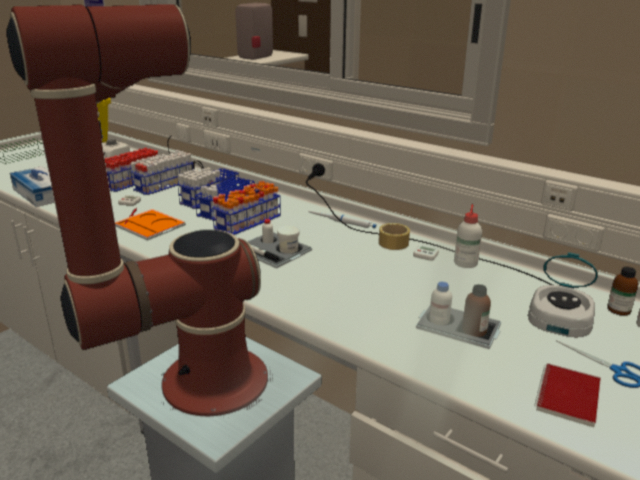

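Cap circles coincide with the pocket axes at the placed heights to within about 1 px (3 mm). The marker is flat in the slot, and the tape and timer show no visible change. Handing in.

```bash
python3 -c "
from rig import *
print(hand_in())"
```

```text
the job is handed in; nothing more can be done
None
```

Both kits are made up and the job was handed in at about 50 s of the 115 s allowed; no verdict is reported.

- **Slot tray (the grey one; the orange look-alike was left alone):** the specimen cup, smallest bottle and marker are in their pockets.
- **Other tray:** the largest bottle is in the square pocket and the middle-sized bottle in the round one.

**Checks:**
- **Height:** the cup and bottles touched down about 5 mm above their pick-up height, which matches the pocket floors.
- **Centring:** in the final top view the caps and lid sat over the pocket centres within about 3 mm, upright to the eye.
- **Marker:** it lies flat and parallel to the slot, perhaps 2–4 mm off centre lengthwise against the 13 mm allowed. It was released just above the floor, so I judged its height only from the pictures.
- **Timer and tape roll:** I never touched them, and the pictures show no shift, though I did not measure it.

No check failed. The largest bottle pushed up on the gripper with about 11 N when grasped, with no visible effect.

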